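Clamp the glued kettle rest in the screw press: snug plus an eighth of a turn

ROBOT

A 6-joint arm with a two-finger parallel gripper is mounted at the origin on the work surface. World frame = base frame: x ahead of the robot, y to its left, z up, the work surface at z = 0. Lengths are in m, angles in rad, forces in N, time in s.
With the tool pointing down it reaches from about 0.35 to 0.925 m from the base axis. Payload 6.4 kg.
Tool frame: the origin (TCP) lies between the finger pads; the fingertips stand 19 mm ahead of it and the grasp point (between the pads) is the TCP (robot.tcp_to_tips is the z of the fingertips in the tool frame, in m); z points along the fingers, y is the direction in which the jaws open and shut (so a half turn about z gives the same grasp; the last joint's range is limited). The gripper opens to 94 mm and grips with 3 to 60 N. Pads are 16 mm wide; open, the fingers measure 119 mm over their backs; the gripper's body (75 mm by 177 mm) begins 78 mm behind the grasp point.
Start: joints at [-1.431, 0.245, 1.558, -0, 1.339, -0.174], TCP at [0.201, -0.618, 0.224] pointing down, gripper open.
Joint ranges: [-3.13, 3.13], [-1.02, 2.26], [0.13, 2.54], [-0.95, 4.09], [0.21, 2.88], [-2.74, 2.74]. Speed limits (rad/s): [2.57, 2.57, 3.14, 3.14, 3.14, 3.14].

INTERFACE

Orientations are given as a rotation vector (axis times angle).
In Python, from bench import get_state, viewer, job, robot gives the robot as it stands.
- The arm moves only by the tool move_arm, never from a script. Its argument "plan" is a list of rows, each an object of numbers: "tx", "ty", "tz": the shift along the tool's x, y, z in mm; "roll": the turn about the tool's z in degrees; "grip": the opening in per cent of the stroke, from 0 (shut) to 100 (fully open). A call has exactly 8 rows; each row shifts and turns the pose as measured when the row begins, along the tool's axes as they then stand; what a row does not reach is not made up. A row lasts 1/12 s, in which the tool goes at most 41.7 mm and 7.16 degrees, less where a joint would pass 70% of its speed; a pose out of reach is approached as far as the arm can. A call with a gripper value outside its range is refused whole. The fingers move at their own pace and stop on an object; "newtons" is the grip in N (left out, the last holds). Time passes only in rows, so rows that do not move let the fingers close, or fill a call up. It gives the time, the measured TCP pose, the force and the opening at its end, in the units of the state.
- get_state(): the state, without advancing time (a new reading comes with each control period).
- viewer.capture(name): name is "side" or "top" or "wrist"; returns a dict with "frame" (400x640x3 uint8, red, green, blue), "K" (3x3 intrinsics, pixels), "eye" and "rotation" of the camera in the world; the wrist camera has in their place "tool_from_camera" (4x4, takes a point from camera to tool coordinates, whose origin is the TCP and whose axes are the flange's). Camera axes: x right, y down, z forward; pixel columns grow to the right and rows downward; lengths in m; the calibration is good to about 2 mm. A picture is of the moment at which its call begins: read the wrist's pose just before it. There is no depth.
- job.sign_off(): hands the job in, once; it reports no verdict.
Trained networks look in a picture, given as the dict that the camera call returned (one of the last four; its "shot" number tells which), for a name from the list of things; names that differ only in an ending like _2 or _b are one class to them, and where a whole thing is asked for, a point or a joint stands for the part that bears it (a point fixed in the world has none). Each returns a list of dicts, best first, with "confidence" (0 to 1); they miss things now and then, are a little off and sometimes report something else, mostly with a low value. They report only what shows in the picture. A call takes as long as a camera call. They do not tell look-alikes from the thing itself.
- viewer.recognise(picture, label): "location" ([x, y, z] in m, in the coordinates of the camera as it stood for that picture, good to about 4 mm: the middle of the surface that is visible of it).
- viewer.masks_of(picture, label): "mask" (400x640 bool, what is visible of it).
The state is a dict: "time": time; "joints": joint angles; "qvel": joint speeds; "joint_torque": joint torques, N m; "tool_pos": TCP position; "tcp_rot": TCP orientation; "contact_force": force on the tool from outside, world axes, zero at the start; "ft_torque": the same for the moment, N m; "finger_gap": finger opening in m.
Only numpy, scipy, OpenCV 4.12 (cv2) and the standard library are available. Lean on these libraries where they do the work, as an engineer would, in place of code of your own. Each camera call takes 0.05 s, during which the arm holds its last target.

TASK

The cork-and-wood kettle rest lying in the mouth of the little green screw press has just been glued: push it gently along its channel until it sits fully home against the red stop. Then turn the orange knob clockwise until the press foot meets the rest and the resistance rises sharply, give it just one eighth of a turn more from there, and let go. Leave everything else where it stands.

Things in the scene. Friction and masses are not known exactly. Their poses are not given: they have to be found in the camera images.
- press: green screw press, fixed to the table; base 225 x 130 x 12 mm. Origin: at table height on the channel's centre line, 55 mm in front of the red stop's face; z up, x along the channel from its open mouth to the stop.
- channel_mouth (a point): middle of the channel floor's front edge, 30 mm above the table, 205 mm before the stop; axes as the press. The straight channel is 63 mm wide between two dark 10 mm rails whose tops are 10 mm above this floor. The floor is wood for the first 88 mm, then the aluminium bed plate up to the stop, level with it.
- bridge_top (a point): middle of the top of the green bridge that crosses the channel 27 mm before the stop; 105 mm above the table. The bridge is 34 mm along the channel, 124 mm across, its underside 87 mm above the table; it carries the knob. Under it, on the knob's axis, hangs the steel press foot (28 mm disc), 2 to 6 mm above the rest's top at the start, different each time; it goes down 3.0 mm per radian of clockwise turn.
- board: kettle rest, a loose flat block 110 (x) x 60 (y) x 18 mm, lower 8 mm cork, upper 10 mm pale wood, 0.14 to 0.28 kg. Origin: centre of its underside; x along its length towards the stop. It starts in the channel, 35 to 70 mm short of the stop, and drags with 1 to 6 N when pushed. Home, its end face touches the stop, it lies wholly on the bed plate and its near 66 mm stick out before the bridge.
- stop: red stop block closing the far end of the channel (fixed, part of the press), 14 x 62 x 38 mm, its top 50 mm above the table. Origin: lower edge of its face. Ramming the rest into it with more than 40 N spoils the glue line.
- stop_face (a point): point on the face of the red stop, on the channel's centre line, 39 mm above the table; axes as the press. The face is the plane x = 0; with the rest home, the rest's origin is at x = -55 mm here.
- knob_grip (a point): middle of the orange grip bar, on the knob's vertical axis, 135 mm above the table. The bar is 46 mm long (point x), 12 mm wide (point y), its top 11 mm above this point; x and y turn with the knob. Below it a black disc, 46 mm across, its upper face 16 mm below this point. The knob stays at its height while turning.
- knob_axis (a point): point on the knob's axis at the upper face of its black disc; fixed axes as the press. The knob tightens clockwise seen from above. It turns against about 0.08 N m until the foot meets the rest, 0.6 to 2.1 rad from the start; then the torque rises within about 0.15 rad to about 0.4 N m while turning (0.2 when the hand pauses) and stays so while the foot presses the bed down. It stays where it is left.
- bed_top (a point): point on top of the aluminium bed plate (115 x 60 mm), 30 mm above the table at the start. The plate sits on a stiff friction cushion: it does not move until the foot presses on the rest, then sinks 3.0 mm per radian of further knob turn (2.4 mm per eighth of a turn, less a few tenths of give) and stays down.
- kettle: bystander: round aluminium kettle, 176 mm diameter, 195 mm tall with its handle. Origin: centre of its underside.
- bowl_large: bystander: wooden bowl, 120 mm diameter, 50 mm tall. Origin: centre of its underside.
- bowl_small: bystander: dark wooden bowl, 100 mm diameter, 45 mm tall. Origin: centre of its underside.
- creamer: bystander: white ceramic creamer, about 70 mm diameter, 75 mm tall, with a handle. Origin: centre of its underside.
- tongs: bystander: steel tongs lying flat, 240 mm long. Origin: middle, underside.
Not all that is in view belongs to the job. Of the things that look like the board, the largest one is meant.

How it is judged:
By the outcome, as a careful person would: the job done as asked, in the order asked, and still so for the second after the job is handed in, with the robot touching nothing.
It also fails if it takes over 72 s, if anything falls off the work surface, if the arm or the gripper's body presses on something with over 40 N, if the wrist force passes 120 N, or if a joint passes its speed limit or range.

## Working session

There is one attempt and no reset: what is moved stays moved. The work goes in short steps, Python scripts to look and compute and a tool call to move; the robot and the scene stay as the last step left them, time stands still between calls to the robot, and variables do not carry over. Pictures are saved under pics/ and viewed, and the job is handed in when it is done.

Besides the shell and the picture viewer there is one more tool, called after "Call:" as name([rows], argument=value, ...), one row to a line, values as JSON. move_arm: Moves the arm, as the interface text tells. Its arguments: {"type":"object","properties":{"plan":{"type":"array","items":{"type":"object","properties":{"tx":{"type":"number"},"ty":{"type":"number"},"tz":{"type":"number"},"roll":{"type":"number"},"grip":{"type":"number"}}}},"newtons":{"type":"number"}},"required":["plan"]}

```bash
ls; mkdir -p pics; cat > h.py <<'E'
import numpy as np, cv2
from bench import get_state, viewer, job, robot
from scipy.spatial.transform import Rotation as R
def toolT():
    s=get_state(); T=np.eye(4); T[:3,:3]=R.from_rotvec(s['tcp_rot']).as_matrix(); T[:3,3]=s['tool_pos']; return T
def cam(name):
    T=toolT(); p=viewer.capture(name)
    if name=='wrist': C=T@np.array(p['tool_from_camera'])
    else:
        C=np.eye(4); C[:3,:3]=np.array(p['rotation']); C[:3,3]=p['eye']
    return p,C
def save(p,f,crop=None,scale=1):
    im=p['frame'][:,:,::-1]
    if crop: x0,y0,x1,y1=crop; im=im[y0:y1,x0:x1]
    if scale!=1: im=cv2.resize(im,None,fx=scale,fy=scale,interpolation=cv2.INTER_CUBIC)
    cv2.imwrite('pics/'+f,im)
def proj(p,C,X):
    c=np.linalg.inv(C)@np.append(X,1); u=np.array(p['K'])@c[:3]; return u[:2]/u[2]
def ray(p,C,uv,z):
    d=C[:3,:3]@np.linalg.solve(np.array(p['K']),[uv[0],uv[1],1]); t=(z-C[2,3])/d[2]; return C[:3,3]+t*d
E
python3 - <<'E'
from h import *
print(get_state())
for n in ['side','top','wrist']:
    p,C=cam(n); save(p,n+'0.png'); print(n,np.round(C,3).tolist(),np.round(p['K'],1).tolist())
    for l in ['board','press','stop','stop_face','knob_grip','knob_axis','bridge_top','channel_mouth','bed_top']:
        try:
            for r in viewer.recognise(p,l)[:3]:
                X=C@np.append(r['location'],1); print(n,l,round(r['confidence'],2),np.round(X[:3],3),np.round(proj(p,C,X[:3])))
        except Exception as e: print(n,l,e)
E
```

```text
pics
{'time': 0.0, 'joints': array([-1.43112371e+00,  2.45801578e-01,  1.55899980e+00, -2.97159383e-05,
        1.33870315e+00, -1.74103893e-01]), 'qvel': array([-0.00093252,  0.00073366, -0.00036053, -0.00079884,  0.00056087,
        0.00032119]), 'joint_torque': array([ 1.66842776e-03, -4.15830481e+01, -3.14608169e+01,  6.86506438e-02,
        3.31749895e-02, -1.40804254e-04]), 'tool_pos': array([ 0.20054041, -0.61769635,  0.22336097]), 'tcp_rot': array([-3.10111814e+00, -4.90571408e-01, -6.28610098e-06]), 'contact_force': array([-0.90589842,  0.38207924,  0.47397289]), 'ft_torque': array([ 0.00479491, -0.0170472 , -0.02536308]), 'finger_gap': 0.09387694434877175}
side [[-0.177, 2.642, -1.546, 0.397], [-0.177, 2.642, -1.546, 1.063], [-0.177, 2.642, -1.546, 0.721], [0.0, 0.0, 0.0, 1.0]] [[503.0, 0.0, 324.4], [0.0, 503.0, 198.5], [0.0, 0.0, 1.0]]
side board Singular matrix
side press Singular matrix
side stop Singular matrix
side knob_grip Singular matrix
side knob_axis Singular matrix
side bridge_top Singular matrix
side channel_mouth Singular matrix
top [[-2.21, 2.199, -0.072, 0.493], [-2.21, 2.199, -0.072, -0.014], [-2.21, 2.199, -0.072, 1.491], [0.0, 0.0, 0.0, 1.0]] [[437.4, 0.0, 316.6], [0.0, 437.4, 198.2], [0.0, 0.0, 1.0]]
top board Singular matrix
top press Singular matrix
top stop Singular matrix
top knob_grip Singular matrix
top knob_axis Singular matrix
top bridge_top Singular matrix
top channel_mouth Singular matrix
wrist [[0.308, -0.915, -0.259, 0.277], [-0.951, -0.297, -0.084, -0.594], [0.0, 0.273, -0.962, 0.384], [0.0, 0.0, 0.0, 1.0]] [[340.3, 0.0, 320.2], [0.0, 340.3, 201.3], [0.0, 0.0, 1.0]]
```

Rotation is a rotation vector; fix.

```bash
sed -i "s/C\[:3,:3\]=np.array(p\['rotation'\])/r=np.array(p['rotation']); C[:3,:3]=R.from_rotvec(r).as_matrix() if r.size==3 else r/" h.py
python3 - <<'E'
from h import *
for n in ['side','top']:
    p,C=cam(n); save(p,n+'1.png'); print(n,np.round(C,3).tolist())
    for l in ['board','press','stop','stop_face','knob_grip','knob_axis','bridge_top','channel_mouth','bed_top','kettle','creamer','bowl_large','bowl_small','tongs']:
            for r in viewer.recognise(p,l)[:3]:
                X=C@np.append(r['location'],1); print(n,l,round(r['confidence'],2),np.round(X[:3],3),np.round(proj(p,C,X[:3])))
E
```

```text
side [[-0.99, -0.061, 0.123, 0.397], [-0.137, 0.485, -0.863, 1.063], [-0.007, -0.872, -0.489, 0.721], [0.0, 0.0, 0.0, 1.0]]
side board 0.86 [ 0.606 -0.035  0.047] [304. 215.]
side board 0.64 [0.493 0.142 0.013] [340. 270.]
side board 0.62 [ 0.636 -0.195  0.01 ] [304. 197.]
side press 0.55 [0.646 0.    0.03 ] [287. 227.]
side press 0.38 [0.382 0.335 0.029] [387. 330.]
side stop 0.48 [ 0.718 -0.012  0.049] [260. 216.]
side stop_face 0.53 [ 0.719 -0.012  0.051] [260. 215.]
side knob_grip 0.75 [ 0.685 -0.018  0.119] [271. 192.]
side knob_axis 0.88 [ 0.65  -0.001  0.03 ] [285. 226.]
side bridge_top 0.6 [0.649 0.    0.032] [286. 226.]
side channel_mouth 0.92 [ 0.648 -0.001  0.033] [286. 225.]
side channel_mouth 0.44 [ 0.719 -0.013  0.049] [260. 216.]
side kettle 0.68 [ 0.639 -0.365  0.075] [312. 153.]
side kettle 0.55 [ 0.459 -0.337  0.007] [368. 179.]
side creamer 0.83 [0.693 0.343 0.052] [227. 309.]
side bowl_large 0.93 [0.385 0.337 0.03 ] [385. 330.]
side bowl_large 0.41 [ 0.609 -0.034  0.046] [303. 215.]
side bowl_large 0.37 [ 0.641 -0.362  0.075] [311. 153.]
side bowl_small 0.7 [0.545
[... 317 characters left out ...]
1 0.134 0.012] [265. 220.]
top press 0.79 [ 0.627 -0.044  0.029] [318. 180.]
top knob_grip 0.68 [0.539 0.36  0.021] [198. 206.]
top knob_grip 0.46 [ 0.683 -0.036  0.119] [316. 159.]
top knob_axis 0.8 [ 0.63  -0.046  0.033] [319. 179.]
top bridge_top 0.79 [ 0.629 -0.044  0.028] [318. 179.]
top channel_mouth 0.7 [ 0.629 -0.048  0.026] [320. 179.]
top kettle 0.92 [ 0.641 -0.408  0.097] [432. 174.]
top kettle 0.2 [ 0.682 -0.038  0.12 ] [317. 160.]
top creamer 0.81 [0.693 0.327 0.04 ] [207. 159.]
top bowl_large 0.55 [0.382 0.357 0.029] [197. 253.]
top bowl_small 0.85 [0.536 0.358 0.022] [198. 206.]
top tongs 0.96 [ 0.462 -0.347  0.008] [407. 229.]
top tongs 0.73 [ 0.672 -0.043  0.027] [318. 167.]
```

View pics/side0.png

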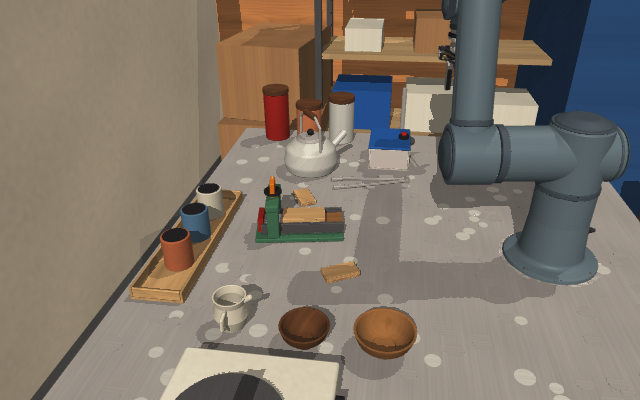

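View pics/top0.png

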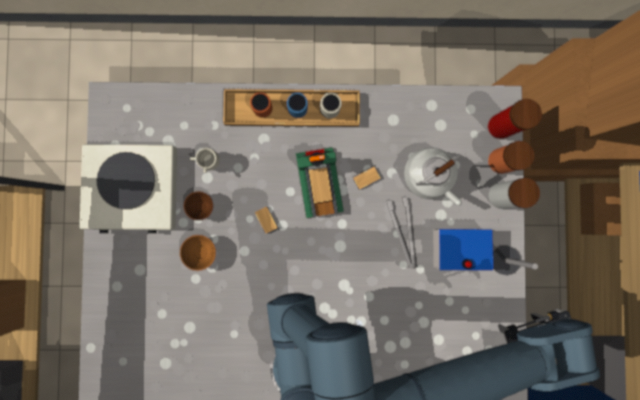

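View pics/wrist0.png

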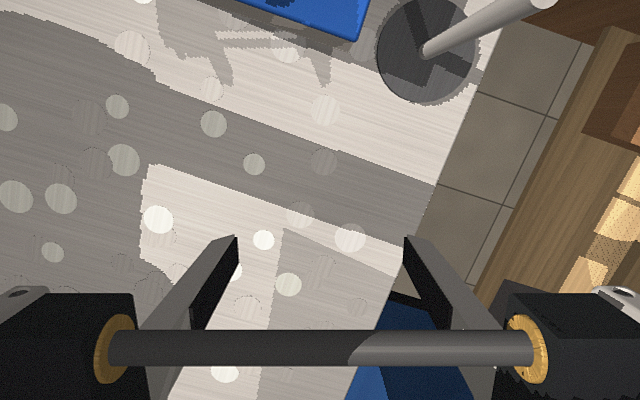

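The side view shows three look-alikes: the rest in the press at (304,215), a loose block at (304,197) and another at (340,270). The one in the press is the largest. I'll confirm that in a close wrist crop.

Call:
move_arm([
  {"tx": 32,"ty": -24,"tz": -10},
  {"tx": 32,"ty": -24,"tz": -10},
  {"tx": 32,"ty": -24,"tz": -10},
  {"tx": 32,"ty": -24,"tz": -10},
  {"tx": 32,"ty": -24,"tz": -10},
  {"tx": 32,"ty": -24,"tz": -10},
  {"tx": 32,"ty": -24,"tz": -10},
  {"tx": 32,"ty": -24,"tz": -10},
])

```text
invalid input at $.plan[0]: expected keys tx, ty, tz, roll, grip
```

Call:
move_arm([
  {"tx": 32,"ty": -24},
  {"tx": 32,"ty": -24},
  {"tx": 32,"ty": -24},
  {"tx": 32,"ty": -24},
  {"tx": 32,"ty": -24},
  {"tx": 32,"ty": -24},
  {"tx": 32,"ty": -24},
  {"tx": 0,"ty": 0},
])

```text
invalid input at $.plan[0]: expected keys tx, ty, tz, roll, grip
```

Call:
move_arm([
  {"tx": 32,"ty": -24,"tz": -10,"roll": 0,"grip": 15},
  {"tx": 32,"ty": -24,"tz": -10,"roll": 0,"grip": 15},
  {"tx": 32,"ty": -24,"tz": -10,"roll": 0,"grip": 15},
  {"tx": 32,"ty": -24,"tz": -10,"roll": 0,"grip": 15},
  {"tx": 32,"ty": -24,"tz": -10,"roll": 0,"grip": 15},
  {"tx": 32,"ty": -24,"tz": -10,"roll": 0,"grip": 15},
  {"tx": 32,"ty": -24,"tz": -10,"roll": 0,"grip": 15},
  {"tx": 32,"ty": -24,"tz": -10,"roll": 0,"grip": 15},
], newtons=20)

```text
time: 3.67
tool_pos: [0.3841, -0.3553, 0.3026]
tcp_rot: [-3.102, -0.469, 0.001]
contact_force: [-0.3, -0.6, 1.0]
finger_gap: 0.0441
```

Call:
move_arm([
  {"tx": 32,"ty": -24,"tz": 0,"roll": 0,"grip": 15},
  {"tx": 32,"ty": -24,"tz": 0,"roll": 0,"grip": 15},
  {"tx": 32,"ty": -24,"tz": 0,"roll": 0,"grip": 15},
  {"tx": 32,"ty": -24,"tz": 0,"roll": 0,"grip": 15},
  {"tx": 32,"ty": -24,"tz": 0,"roll": 0,"grip": 15},
  {"tx": 32,"ty": -24,"tz": 0,"roll": 0,"grip": 15},
  {"tx": 32,"ty": -24,"tz": 0,"roll": 0,"grip": 15},
  {"tx": 0,"ty": 0,"tz": 0,"roll": 0,"grip": 15},
])

```text
time: 4.33
tool_pos: [0.5567, -0.1131, 0.3095]
tcp_rot: [3.102, 0.478, 0.013]
contact_force: [-0.3, 0.6, -0.7]
finger_gap: 0.014
```

```bash
python3 - <<'E'
from h import *
p,C=cam('wrist'); save(p,'w1.png')
for l in ['board','stop','knob_grip','bridge_top','press']:
    for r in viewer.recognise(p,l)[:2]:
        X=C@np.append(r['location'],1); print(l,round(r['confidence'],2),np.round(X[:3],3),np.round(proj(p,C,X[:3])))
E
```

```text
board 0.69 [0.501 0.13  0.009] [134. 153.]
board 0.65 [ 0.613 -0.051  0.048] [283. 113.]
stop 0.86 [ 0.721 -0.048  0.05 ] [308.  17.]
stop 0.29 [ 0.662 -0.045  0.039] [291.  71.]
knob_grip 0.77 [ 0.683 -0.036  0.116] [281.  37.]
knob_grip 0.73 [ 0.647 -0.38   0.093] [568. 175.]
bridge_top 0.63 [ 0.663 -0.045  0.039] [291.  70.]
```

View pics/w1.png

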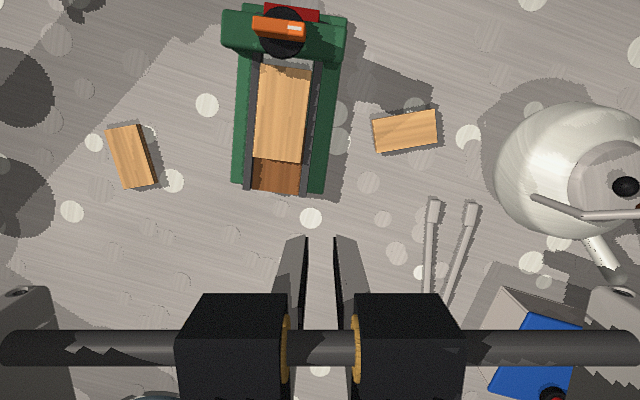

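The rest in the press, at (283,113), is much larger than the loose blocks at (131,155) and (405,130), so it is the right one. I'll take a close crop.

```bash
python3 - <<'E'
from h import *
im=cv2.imread('pics/w1.png')[0:200,215:355]
im=cv2.resize(im,None,fx=4,fy=3,interpolation=cv2.INTER_CUBIC) if 0 else cv2.resize(im,None,fx=3,fy=3,interpolation=cv2.INTER_CUBIC)
cv2.imwrite('pics/w1c.png',im)
E
```

```text
(no output)
```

View pics/w1c.png

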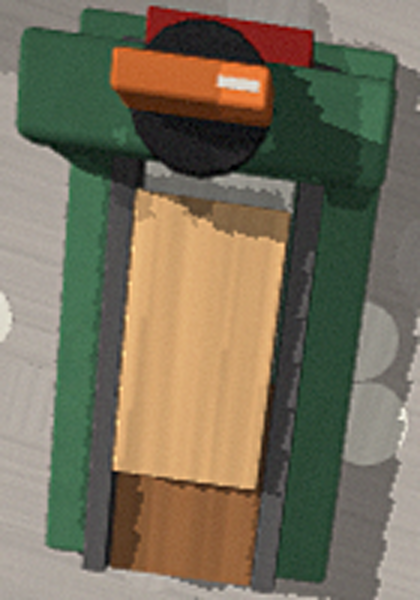

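```bash
cat > pose.json <<'E'
E
python3 - <<'E'
from h import *
from scipy.optimize import least_squares
p,C=cam('wrist')
f=lambda u,v:(215+u/3-.33,v/3-.33)
# rail outer/inner front top in press frame w.r.t. stop face x=0
pts=[((84,569),(-.205,.0415,.04)),((106,571),(-.205,.0315,.04)),((251,587),(-.205,-.0315,.04)),((273,590),(-.205,-.0415,.04))]
for (uv,_ ) in pts: print(np.round(ray(p,C,f(*uv),.04),4))
for uv in [(114,470),(259,489),(136,190),(291,211)]: print('board',np.round(ray(p,C,f(*uv),.048),4))
for uv in [(113,48),(272,68),(112,87),(270,108)]: print('knob',np.round(ray(p,C,f(*uv),.146),4))
for uv in [(148,28),(314,55)]: print('disc',uv)
for uv in [(148,7),(313,30)]: print('stopback',np.round(ray(p,C,f(*uv),.05),4))
E
```

```text
[ 0.5022 -0.0326  0.04  ]
[ 0.5041 -0.0419  0.04  ]
[ 0.5154 -0.1038  0.04  ]
[ 0.5169 -0.1134  0.04  ]
board [ 0.5491 -0.0358  0.048 ]
board [ 0.5589 -0.0953  0.048 ]
board [ 0.6564 -0.0179  0.048 ]
board [ 0.6666 -0.0771  0.048 ]
knob [ 0.6848 -0.0205  0.146 ]
knob [ 0.6931 -0.0653  0.146 ]
knob [ 0.6748 -0.0226  0.146 ]
knob [ 0.6829 -0.0677  0.146 ]
disc (148, 28)
disc (314, 55)
stopback [ 0.7183 -0.007   0.05  ]
stopback [ 0.7288 -0.067   0.05  ]
```

Fitted pose: yaw ≈ 9.7°, stop face ≈ (0.711, -0.039). The knob axis agrees with the prediction to about 1 mm. The rest's near face is at (0.554, -0.066), about 50 mm short of the stop. Next I align the tool and descend.

Call:
move_arm([
  {"tx": 0,"ty": 0,"tz": 0,"roll": 4,"grip": 15},
  {"tx": 0,"ty": 0,"tz": 0,"roll": 3.8,"grip": 15},
  {"tx": -5,"ty": -12,"tz": 30,"roll": 0,"grip": 15},
  {"tx": -5,"ty": -12,"tz": 30,"roll": 0,"grip": 15},
  {"tx": -5,"ty": -12,"tz": 30,"roll": 0,"grip": 15},
  {"tx": -5,"ty": -12,"tz": 30,"roll": 0,"grip": 15},
  {"tx": 0,"ty": 0,"tz": 30,"roll": 0,"grip": 15},
  {"tx": 0,"ty": 0,"tz": 0,"roll": 0,"grip": 15},
])

```text
time: 5.35
tool_pos: [0.5262, -0.0854, 0.1579]
tcp_rot: [3.124, 0.211, 0.026]
contact_force: [-0.7, 0.2, -1.1]
finger_gap: 0.0143
```

```bash
cat >> h.py <<'E'
U=np.array([np.cos(np.radians(9.7)),np.sin(np.radians(9.7)),0]); V=np.array([-U[1],U[0],0]); S=np.array([.7108,-.0388,0])
def rep():
    s=get_state(); M=R.from_rotvec(s['tcp_rot']).as_matrix(); d=s['tool_pos']-S
    print('t',round(s['time'],2),'press xyz mm',np.round([d@U*1e3,d@V*1e3,d[2]*1e3],1),'yaw',round(np.degrees(np.arctan2(M[1,0],M[0,0])),2),'tilt',np.round(M[:2,2],4),'F',np.round(s['contact_force'],1),'Fpress',np.round([s['contact_force']@U,s['contact_force']@V],1),'T',np.round(s['ft_torque'],3),'j',np.round(s['joints'],3),'gap',round(s['finger_gap'],4))
E
python3 -c "
from h import *
rep()"
```

```text
t 5.35 press xyz mm [-189.8  -14.8  157.9] yaw 7.73 tilt [ 0.0171 -0.0091] F [-0.7  0.2 -1.1] Fpress [-0.7  0.3] T [0.014 0.062 0.033] j [-0.373  0.032  1.922 -0.002  1.168  1.064] gap 0.0143
```

Call:
move_arm([
  {"tx": 2,"ty": -8,"tz": 5,"roll": -2,"grip": 15},
  {"tx": 2,"ty": -7,"tz": 15,"roll": 0,"grip": 15},
  {"tx": 0,"ty": 0,"tz": 15,"roll": 0,"grip": 15},
  {"tx": 0,"ty": 0,"tz": 15,"roll": 0,"grip": 15},
  {"tx": 0,"ty": 0,"tz": 15,"roll": 0,"grip": 15},
  {"tx": 0,"ty": 0,"tz": 5,"roll": 0,"grip": 15},
  {"tx": 0,"ty": 0,"tz": 0,"roll": 0,"grip": 15},
  {"tx": 0,"ty": 0,"tz": 0,"roll": 0,"grip": 15},
])

```text
time: 6.02
tool_pos: [0.5373, -0.0757, 0.098]
tcp_rot: [3.111, 0.269, 0.052]
contact_force: [0.0, -0.2, 0.8]
finger_gap: 0.0142
```

```bash
python3 -c "
from h import *
rep()
p,C=cam('wrist'); save(p,'w2.png')
for x in (-.205,-.16,-.117):
  for y in (-.0315,.0315): print(x,y,np.round(proj(p,C,S+x*U+y*V+[0,0,.04])))"
```

```text
t 6.02 press xyz mm [-177.2   -7.1   98. ] yaw 9.91 tilt [ 0.0349 -0.0151] F [ 0.  -0.2  0.8] Fpress [-0.  -0.2] T [-0.003  0.052 -0.01 ] j [-0.348  0.128  1.943 -0.003  1.032  1.052] gap 0.0142
-0.205 -0.0315 [352. 267.]
-0.205 0.0315 [262. 268.]
-0.16 -0.0315 [354. 205.]
-0.16 0.0315 [260. 205.]
-0.117 -0.0315 [356. 140.]
-0.117 0.0315 [257. 140.]
```

View pics/w2.png

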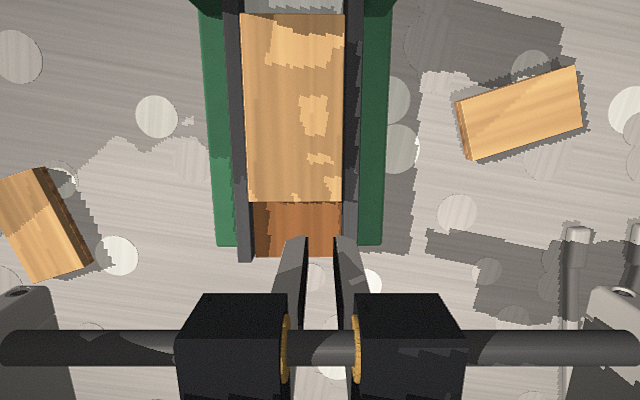

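The projection is off by about 10 px: the first picture was taken while the arm was still settling. I'll remeasure from rest.

```bash
python3 - <<'E'
from h import *
rep(); p,C=cam('wrist'); np.save('C3.npy',C); print(np.abs(get_state()['qvel']).max())
save(p,'w3c.png',(190,0,410,275),2.18)
p2,C2=cam('side'); save(p2,'s3c.png',(230,170,360,250),6)
E
```

```text
t 6.07 press xyz mm [-176.9   -7.3   98.4] yaw 9.9 tilt [ 0.0358 -0.0154] F [ 0.2 -0.  -0.8] Fpress [ 0.2 -0.1] T [-0.012 -0.004  0.018] j [-0.348  0.128  1.942 -0.003  1.032  1.052] gap 0.014
0.007471936799944488
```

View pics/w3c.png

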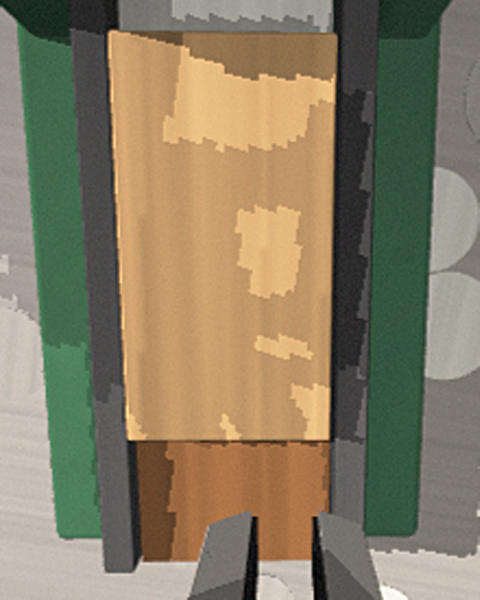

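View pics/s3c.png

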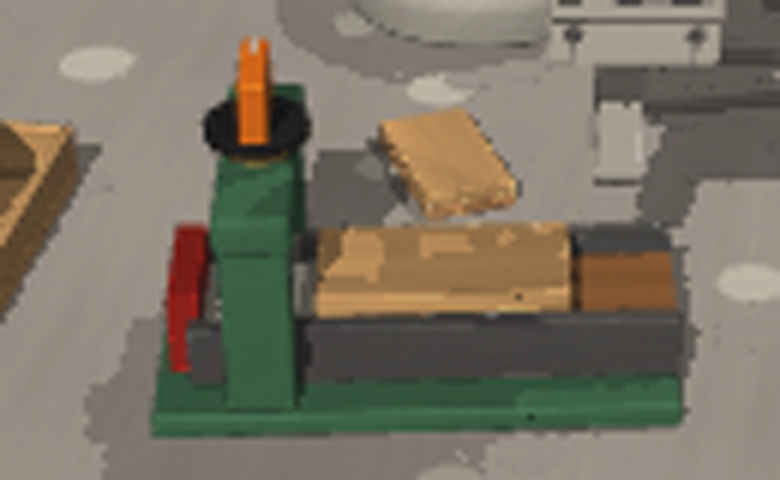

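```bash
python3 - <<'E'
from h import *
from scipy.optimize import least_squares
p,_=cam('side'); Ks=p['K'];Cs=_
pw=viewer.capture('wrist'); C=np.load('C3.npy')
f=lambda u,v:(190+u/2.18-.3,v/2.18-.3)
for uv in [(127,439),(331,439),(336,32),(108,31)]: print('board',np.round(ray(pw,C,f(*uv),.048),4))
for uv in [(105,572),(136,571)]: print('rail',np.round(ray(pw,C,f(*uv),.04),4))
for uv in [(140,561)]: print('floor',np.round(ray(pw,C,f(*uv),.03),4))
g=lambda u,v:(230+u/6-.4,170+v/6-.4)
# side: base y+ edge corners bottom z=0 ; base x from? stop end
for uv in [(152,436),(683,422)]: print('base z0',np.round(ray(p,Cs,g(*uv),0),4))
for uv in [(683,311)]: print('rail front near outer top',np.round(ray(p,Cs,g(*uv),.04),4))
for uv in [(240,40),(268,40)]: print('knob top',np.round(ray(p,Cs,g(*uv),.146),4))
for uv in [(205,128),(312,128)]: print('disc l/r',np.round(ray(p,Cs,g(*uv),.119),4))
for uv in [(572,227),(572,308)]: print('board near', np.round(ray(p,Cs,g(*uv),.048),4))
for uv in [(176,227),(207,227)]: print('stop far top corners', np.round(ray(p,Cs,g(*uv),.05),4))
E
```

```text
board [ 0.5518 -0.028   0.048 ]
board [ 0.5618 -0.0873  0.048 ]
board [ 0.6693 -0.0683  0.048 ]
board [ 0.6591 -0.0101  0.048 ]
rail [ 0.505  -0.0252  0.04  ]
rail [ 0.507  -0.0349  0.04  ]
floor [ 0.5061 -0.0346  0.03  ]
base z0 [0.7223 0.0369 0.    ]
base z0 [ 0.5003 -0.0022  0.    ]
rail front near outer top [ 0.5034 -0.0271  0.04  ]
knob top [ 0.6957 -0.0497  0.146 ]
knob top [ 0.6839 -0.0512  0.146 ]
disc l/r [ 0.7053 -0.0199  0.119 ]
disc l/r [ 0.6606 -0.0255  0.119 ]
board near [ 0.5582 -0.0779  0.048 ]
board near [ 0.5489 -0.0107  0.048 ]
stop far top corners [ 0.7312 -0.0526  0.05  ]
stop far top corners [ 0.7176 -0.0543  0.05  ]
```

```bash
sed -i 's/S=np.array(\[.7108,-.0388,0\])/S=np.array([.7136,-.0320,0])/' h.py; python3 -c "
from h import *
rep()"
```

```text
t 6.27 press xyz mm [-181.4  -13.    97.5] yaw 9.9 tilt [ 0.0346 -0.015 ] F [ 0.   0.4 -0.9] Fpress [0.1 0.4] T [-0.016 -0.02   0.021] j [-0.348  0.128  1.944 -0.003  1.032  1.052] gap 0.014
```

Call:
move_arm([
  {"tx": 0,"ty": -7,"tz": 0,"roll": 0,"grip": 15},
  {"tx": 0,"ty": -6,"tz": 0,"roll": 0,"grip": 15},
  {"tx": -1,"ty": -1,"tz": 8,"roll": 0,"grip": 15},
  {"tx": -1,"ty": 0,"tz": 8,"roll": 0,"grip": 15},
  {"tx": -1,"ty": 0,"tz": 8,"roll": 0,"grip": 15},
  {"tx": 0,"ty": 0,"tz": 4,"roll": 0,"grip": 15},
  {"tx": 0,"ty": 0,"tz": 0,"roll": 0,"grip": 15},
  {"tx": 0,"ty": 0,"tz": 0,"roll": 0,"grip": 15},
])

```text
time: 6.93
tool_pos: [0.5314, -0.0604, 0.066]
tcp_rot: [3.112, 0.271, 0.051]
contact_force: [0.4, -1.0, 0.3]
finger_gap: 0.0142
```

```bash
python3 -c "
from h import *
rep()"
```

```text
t 6.93 press xyz mm [-184.3    2.7   66. ] yaw 9.96 tilt [ 0.0338 -0.0146] F [ 0.4 -1.   0.3] Fpress [ 0.2 -1. ] T [0.004 0.038 0.022] j [-0.324  0.165  1.972 -0.004  0.968  1.076] gap 0.0142
```

Call:
move_arm([
  {"tx": 0,"ty": 1.5,"tz": 4,"roll": 0,"grip": 15},
  {"tx": 0,"ty": 0,"tz": 4,"roll": 0,"grip": 15},
  {"tx": 0,"ty": 0,"tz": 3,"roll": 0,"grip": 15},
  {"tx": 2,"ty": 0,"tz": 0,"roll": 0,"grip": 15},
  {"tx": 3,"ty": 0,"tz": 0,"roll": 0,"grip": 15},
  {"tx": 3,"ty": 0,"tz": 0,"roll": 0,"grip": 15},
  {"tx": 0,"ty": 0,"tz": 0,"roll": 0,"grip": 15},
  {"tx": 0,"ty": 0,"tz": 0,"roll": 0,"grip": 15},
])

```text
time: 7.6
tool_pos: [0.5417, -0.0614, 0.0546]
tcp_rot: [3.111, 0.269, 0.052]
contact_force: [-0.2, -0.1, -0.1]
finger_gap: 0.0139
```

```bash
python3 -c "
from h import *
rep()
p,C=cam('wrist');save(p,'w4.png')"
```

```text
t 7.6 press xyz mm [-1.744e+02 -1.000e-01  5.460e+01] yaw 9.92 tilt [ 0.035  -0.0151] F [-0.2 -0.1 -0.1] Fpress [-0.2 -0.1] T [-0.049  0.099 -0.024] j [-0.319  0.206  1.949 -0.004  0.948  1.081] gap 0.0139
```

View pics/w4.png

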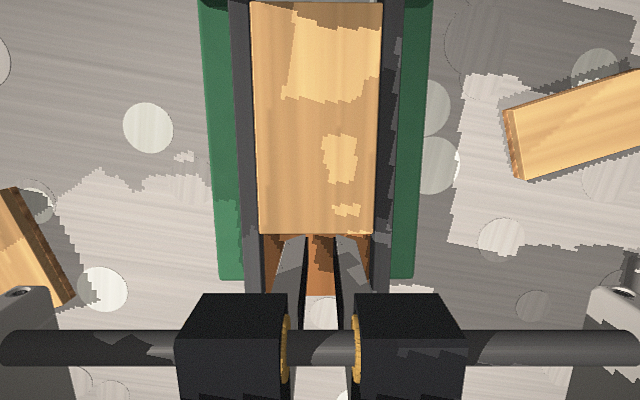

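Fingers are between the rails just behind the rest. Now I push gently.

Call:
move_arm([
  {"tx": 3,"ty": 0,"tz": 0,"roll": 0,"grip": 15},
  {"tx": 3,"ty": 0,"tz": 0,"roll": 0,"grip": 15},
  {"tx": 3,"ty": 0,"tz": 0,"roll": 0,"grip": 15},
  {"tx": 3,"ty": 0,"tz": 0,"roll": 0,"grip": 15},
  {"tx": 3,"ty": 0,"tz": 0,"roll": 0,"grip": 15},
  {"tx": 3,"ty": 0,"tz": 0,"roll": 0,"grip": 15},
  {"tx": 3,"ty": 0,"tz": 0,"roll": 0,"grip": 15},
  {"tx": 3,"ty": 0,"tz": 0,"roll": 0,"grip": 15},
])

```text
time: 8.32
tool_pos: [0.5652, -0.0568, 0.0549]
tcp_rot: [3.112, 0.27, 0.043]
contact_force: [-2.0, -1.1, 1.3]
finger_gap: 0.0135
```

```bash
python3 -c "
from h import *
rep()"
```

```text
t 8.32 press xyz mm [-150.4    0.5   54.9] yaw 9.94 tilt [ 0.0292 -0.0149] F [-2.  -1.1  1.3] Fpress [-2.2 -0.7] T [-0.06   0.403 -0.034] j [-0.297  0.256  1.887 -0.007  0.966  1.104] gap 0.0135
```

Call:
move_arm([
  {"tx": 3,"ty": 0,"tz": 0,"roll": 0,"grip": 15},
  {"tx": 3,"ty": 0,"tz": 0,"roll": 0,"grip": 15},
  {"tx": 3,"ty": 0,"tz": 0,"roll": 0,"grip": 15},
  {"tx": 3,"ty": 0,"tz": 0,"roll": 0,"grip": 15},
  {"tx": 3,"ty": 0,"tz": 0,"roll": 0,"grip": 15},
  {"tx": 3,"ty": 0,"tz": 0,"roll": 0,"grip": 15},
  {"tx": 3,"ty": 0,"tz": 0,"roll": 0,"grip": 15},
  {"tx": 2,"ty": 0,"tz": 0,"roll": 0,"grip": 15},
])

```text
time: 8.98
tool_pos: [0.5905, -0.0521, 0.0549]
tcp_rot: [3.113, 0.27, 0.043]
contact_force: [-0.9, -0.5, -0.0]
finger_gap: 0.0145
```

```bash
python3 -c "
from h import *
rep()"
```

```text
t 8.98 press xyz mm [-124.8    0.9   54.9] yaw 9.94 tilt [ 0.029  -0.0144] F [-0.9 -0.5 -0. ] Fpress [-0.9 -0.3] T [-0.087  0.302  0.019] j [-0.276  0.307  1.823 -0.007  0.98   1.125] gap 0.0145
```

Call:
move_arm([
  {"tx": 1,"ty": 0,"tz": 0,"roll": 0,"grip": 15},
  {"tx": 1,"ty": 0,"tz": 0,"roll": 0,"grip": 15},
  {"tx": 1,"ty": 0,"tz": 0,"roll": 0,"grip": 15},
  {"tx": 1,"ty": 0,"tz": 0,"roll": 0,"grip": 15},
  {"tx": 1,"ty": 0,"tz": 0,"roll": 0,"grip": 15},
  {"tx": 1,"ty": 0,"tz": 0,"roll": 0,"grip": 15},
  {"tx": 1,"ty": 0,"tz": 0,"roll": 0,"grip": 15},
  {"tx": 1,"ty": 0,"tz": 0,"roll": 0,"grip": 15},
])

```text
time: 9.65
tool_pos: [0.595, -0.0513, 0.055]
tcp_rot: [3.113, 0.273, 0.023]
contact_force: [-6.0, -1.5, 3.7]
finger_gap: 0.0141
```

```bash
python3 -c "
from h import *
rep()"
```

```text
t 9.65 press xyz mm [-120.2    1.    55. ] yaw 10.02 tilt [ 0.0163 -0.0155] F [-6.  -1.5  3.7] Fpress [-6.2 -0.5] T [-0.205  1.109 -0.026] j [-0.271  0.322  1.803 -0.013  0.997  1.132] gap 0.0141
```

Call:
move_arm([
  {"tx": 1,"ty": 0,"tz": 0,"roll": 0,"grip": 15},
  {"tx": 1,"ty": 0,"tz": 0,"roll": 0,"grip": 15},
  {"tx": 1.5,"ty": 0,"tz": 0,"roll": 0,"grip": 15},
  {"tx": 1.5,"ty": 0,"tz": 0,"roll": 0,"grip": 15},
  {"tx": 1.5,"ty": 0,"tz": 0,"roll": 0,"grip": 15},
  {"tx": 1.5,"ty": 0,"tz": 0,"roll": 0,"grip": 15},
  {"tx": 1.5,"ty": 0,"tz": 0,"roll": 0,"grip": 15},
  {"tx": 1.5,"ty": 0,"tz": 0,"roll": 0,"grip": 15},
])

```text
time: 10.32
tool_pos: [0.5953, -0.0512, 0.0552]
tcp_rot: [3.113, 0.275, -0.026]
contact_force: [-7.6, -1.3, 4.5]
finger_gap: 0.0142
```

```bash
python3 -c "
from h import *
rep()
p,C=cam('wrist');save(p,'w5.png');rep()
p,C=cam('side');save(p,'s5.png',(230,160,360,250),6)"
```

```text
t 10.32 press xyz mm [-119.8    1.    55.2] yaw 10.11 tilt [-0.0152 -0.0182] F [-7.6 -1.3  4.5] Fpress [-7.8 -0. ] T [-0.323  1.462 -0.053] j [-0.266  0.339  1.78  -0.025  1.032  1.141] gap 0.0142
t 10.37 press xyz mm [-119.8    0.9   55.2] yaw 10.11 tilt [-0.0155 -0.0182] F [-8.1 -1.9  5.3] Fpress [-8.3 -0.5] T [-0.408  1.488 -0.058] j [-0.266  0.339  1.78  -0.025  1.032  1.141] gap 0.014
```

View pics/w5.png

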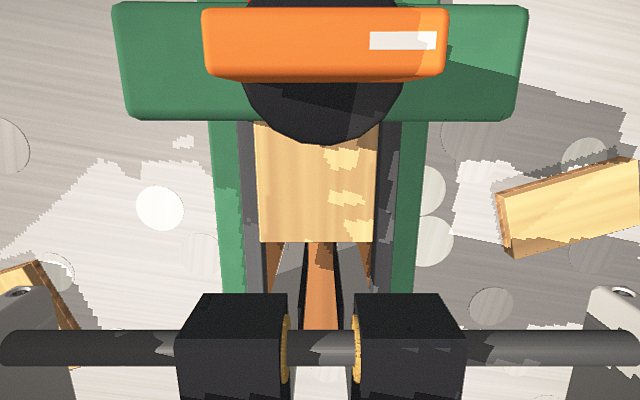

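View pics/s5.png

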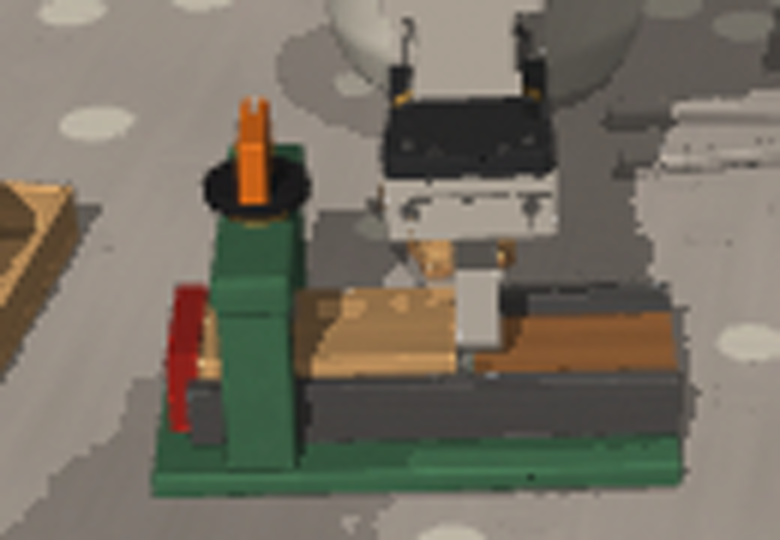

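The rest shows against the red stop: it passes under the bridge and meets the red at about (210,330) in the side crop. It resisted 8 N without moving, against a drag of about 2 N, so it is home. Back off and rise.

Call:
move_arm([
  {"tx": -4,"ty": 0,"tz": 0,"roll": 0,"grip": 15},
  {"tx": -6,"ty": 0,"tz": 0,"roll": 0,"grip": 15},
  {"tx": -10,"ty": 0,"tz": 0,"roll": 0,"grip": 15},
  {"tx": 0,"ty": 0,"tz": -20,"roll": 0,"grip": 15},
  {"tx": 0,"ty": 0,"tz": -35,"roll": 0,"grip": 15},
  {"tx": 0,"ty": 0,"tz": -40,"roll": 0,"grip": 15},
  {"tx": 0,"ty": 0,"tz": -40,"roll": 0,"grip": 15},
  {"tx": 0,"ty": 0,"tz": -40,"roll": 0,"grip": 45},
])

```text
time: 11.08
tool_pos: [0.5712, -0.0503, 0.2262]
tcp_rot: [3.12, 0.274, -0.043]
contact_force: [0.3, 0.7, -0.1]
finger_gap: 0.0177
```

Call:
move_arm([
  {"tx": 15,"ty": 0,"tz": -15,"roll": 0,"grip": 45},
  {"tx": 15,"ty": 0,"tz": -5,"roll": 0,"grip": 45},
  {"tx": 15,"ty": 0,"tz": 0,"roll": 0,"grip": 45},
  {"tx": 5,"ty": 0,"tz": 0,"roll": 0,"grip": 45},
  {"tx": 0,"ty": 0,"tz": 0,"roll": 0,"grip": 45},
  {"tx": 0,"ty": 0,"tz": 0,"roll": 0,"grip": 45},
  {"tx": 0,"ty": 0,"tz": 0,"roll": 0,"grip": 45},
  {"tx": 0,"ty": 0,"tz": 0,"roll": 0,"grip": 45},
])

```text
time: 11.75
tool_pos: [0.627, -0.0422, 0.2613]
tcp_rot: [3.113, 0.272, 0.001]
contact_force: [0.9, -0.6, 0.1]
finger_gap: 0.0423
```

```bash
python3 -c "
from h import *
rep()
p,C=cam('wrist');save(p,'w6.png');np.save('C6.npy',C);rep()"
```

```text
t 11.75 press xyz mm [-87.1   4.5 261.3] yaw 9.99 tilt [ 0.0023 -0.0165] F [ 0.9 -0.6  0.1] Fpress [ 0.8 -0.8] T [ 0.011 -0.012 -0.002] j [-0.241  0.165  1.582 -0.016  1.388  1.158] gap 0.0423
t 11.8 press xyz mm [-87.2   4.6 261.2] yaw 9.99 tilt [ 0.002  -0.0165] F [-0.4 -0.4 -1.4] Fpress [-0.4 -0.3] T [0.036 0.047 0.008] j [-0.241  0.165  1.583 -0.016  1.388  1.158] gap 0.0426
```

View pics/w6.png

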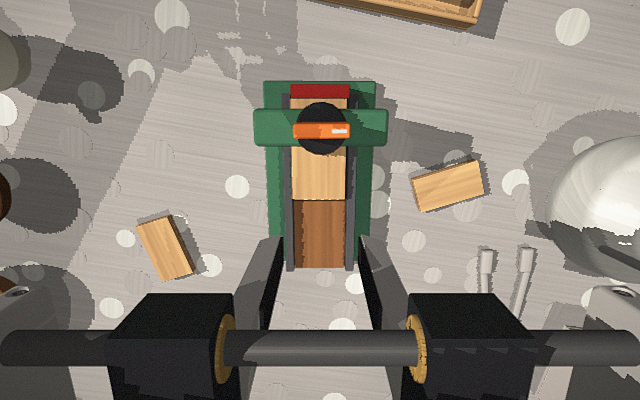

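```bash
python3 - <<'E'
from h import *
im=cv2.imread('pics/w6.png')[75:275,250:392]
cv2.imwrite('pics/w6c.png',cv2.resize(im,None,fx=3,fy=3,interpolation=cv2.INTER_CUBIC))
p=viewer.capture('wrist'); C=np.load('C6.npy')
for n,X in dict(near=(-.11,0,.048),stoptop=(0,0,.05),knob=(-.027,0,.146),knobL=(-.027,.023,.146),knobR=(-.027,-.023,.146),mouthL=(-.205,.0315,.04),mouthR=(-.205,-.0315,.04),disc=(-.05,0,.119)).items():
    u=proj(p,C,S+X[0]*U+X[1]*V+[0,0,X[2]]); print(n,np.round(u,1),np.round((u-[250,75])*3))
# orange segmentation
f=cv2.cvtColor(cv2.imread('pics/w6.png'),cv2.COLOR_BGR2HSV); m=cv2.inRange(f,(5,190,180),(14,255,255)); m[:, :250]=0;m[:,392:]=0;m[:110]=0;m[150:]=0
ys,xs=np.nonzero(m); print(xs.min(),xs.max(),ys.min(),ys.max())
E
```

```text
near [320.4 198.7] [211. 371.]
stoptop [320.9  97.6] [213.  68.]
knob [323.  130.7] [219. 167.]
knobL [294.  130.6] [132. 167.]
knobR [352.  130.8] [306. 167.]
mouthL [294.4 271.2] [133. 588.]
mouthR [345.3 271. ] [286. 588.]
disc [322.1 154.8] [216. 239.]
293 349 124 138
```

View pics/w6c.png

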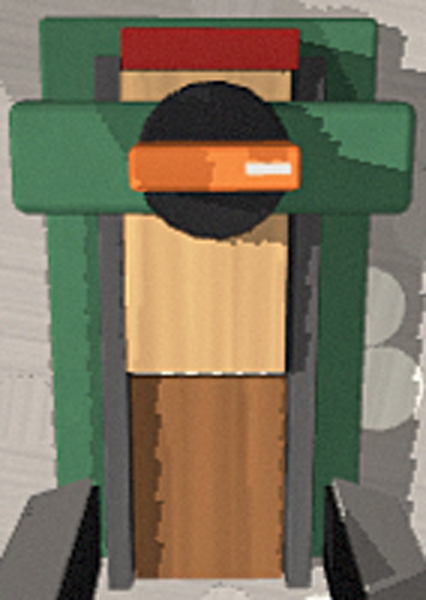

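Home is confirmed: no gap at the red stop, and the near edge is at row 372 against 371 predicted. The bar runs across the channel and is centred within about 1 mm of the prediction. Next I move over it and roll -90°.

Call:
move_arm([
  {"tx": 20,"ty": 1,"tz": 0,"roll": 0,"grip": 45},
  {"tx": 20,"ty": 1,"tz": 0,"roll": 0,"grip": 45},
  {"tx": 20,"ty": 1,"tz": 0,"roll": 0,"grip": 45},
  {"tx": 0,"ty": 0,"tz": 0,"roll": -7,"grip": 45},
  {"tx": 0,"ty": 0,"tz": 0,"roll": -7,"grip": 45},
  {"tx": 0,"ty": 0,"tz": 0,"roll": -7,"grip": 45},
  {"tx": 0,"ty": 0,"tz": 0,"roll": -7,"grip": 45},
  {"tx": 0,"ty": 0,"tz": 0,"roll": -7,"grip": 45},
])

```text
time: 12.52
tool_pos: [0.6861, -0.0349, 0.2574]
tcp_rot: [2.882, 1.219, -0.015]
contact_force: [0.3, -0.1, 0.1]
finger_gap: 0.0423
```

Call:
move_arm([
  {"tx": 0,"ty": 0,"tz": 0,"roll": -7,"grip": 45},
  {"tx": 0,"ty": 0,"tz": 0,"roll": -7,"grip": 45},
  {"tx": 0,"ty": 0,"tz": 0,"roll": -7,"grip": 45},
  {"tx": 0,"ty": 0,"tz": 0,"roll": -7,"grip": 45},
  {"tx": 0,"ty": 0,"tz": 0,"roll": -7,"grip": 45},
  {"tx": 0,"ty": 0,"tz": 0,"roll": -7,"grip": 45},
  {"tx": 0,"ty": 0,"tz": 0,"roll": -7,"grip": 45},
  {"tx": 0,"ty": 0,"tz": 0,"roll": 0,"grip": 45},
])

```text
time: 13.18
tool_pos: [0.683, -0.0355, 0.254]
tcp_rot: [2.099, 2.335, -0.026]
contact_force: [0.3, 0.5, 0.1]
finger_gap: 0.0422
```

```bash
python3 -c "
from h import *
rep()"
```

```text
t 13.18 press xyz mm [-30.7   1.7 254. ] yaw 96.09 tilt [-0.0096 -0.014 ] F [0.3 0.5 0.1] Fpress [0.4 0.5] T [-0.038 -0.096 -0.01 ] j [-0.211  0.307  1.429 -0.016  1.412 -0.315] gap 0.0422
```

Call:
move_arm([
  {"tx": 0,"ty": 3,"tz": 5,"roll": -4,"grip": 45},
  {"tx": 0,"ty": 0,"tz": 15,"roll": 0,"grip": 45},
  {"tx": 0,"ty": 0,"tz": 20,"roll": 0,"grip": 45},
  {"tx": 0,"ty": 0,"tz": 20,"roll": 0,"grip": 45},
  {"tx": 0,"ty": 0,"tz": 15,"roll": 0,"grip": 45},
  {"tx": 0,"ty": 0,"tz": 0,"roll": 0,"grip": 45},
  {"tx": 0,"ty": 0,"tz": 0,"roll": 0,"grip": 45},
  {"tx": 0,"ty": 0,"tz": 0,"roll": 0,"grip": 45},
])

```text
time: 13.85
tool_pos: [0.6847, -0.0368, 0.177]
tcp_rot: [2.04, 2.385, -0.025]
contact_force: [0.7, 0.2, 0.6]
finger_gap: 0.0422
```

```bash
python3 -c "
from h import *
rep()
p,C=cam('wrist');save(p,'w7.png')
for r in viewer.recognise(p,'knob_grip')[:2]:
    X=(C@np.append(r['location'],1))[:3]; d=X-S; print(r['confidence'],d@U,d@V,d[2])
p,C=cam('side');save(p,'s7.png',(230,130,360,250),5)"
```

```text
t 13.85 press xyz mm [-29.3   0.2 177. ] yaw 98.92 tilt [-0.0084 -0.0141] F [0.7 0.2 0.6] Fpress [0.7 0.1] T [-0.025 -0.074  0.033] j [-0.213  0.372  1.49  -0.016  1.285 -0.364] gap 0.0422
0.84 -0.027665830026016525 0.006557518912294553 0.11467881934818999
```

View pics/w7.png

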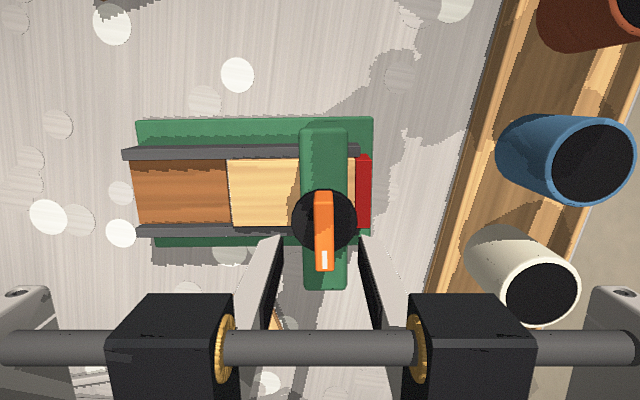

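View pics/s7.png

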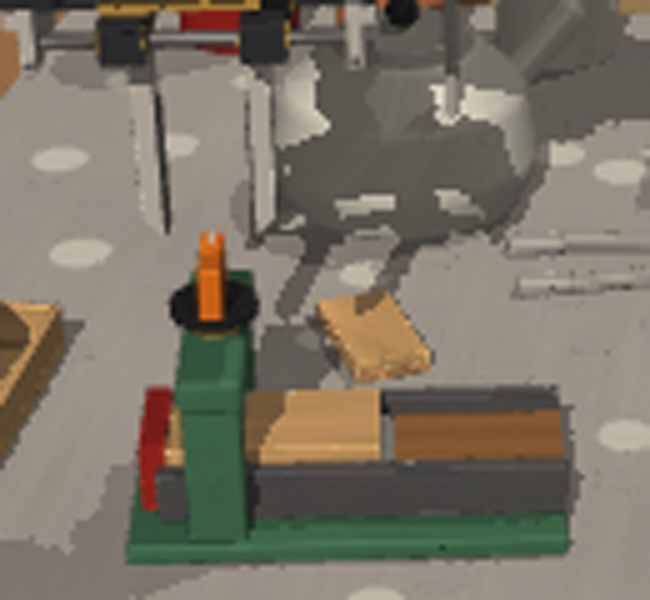

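```bash
python3 - <<'E'
from h import *
p,C=cam('wrist'); save(p,'w8.png',(280,170,370,290),5)
for uv in [(316,191),(333,191),(316,271),(333,271)]:
    d=ray(p,C,uv,.146)-S; print(uv,np.round([d@U,d@V],4))
rep()
E
```

```text
(316, 191) [-0.0304  0.0302]
(333, 191) [-0.0206  0.03  ]
(316, 271) [-0.0313 -0.0214]
(333, 271) [-0.0207 -0.0215]
t 14.05 press xyz mm [-2.860e+01 -1.000e-01  1.782e+02] yaw 98.99 tilt [-0.006  -0.0146] F [-0.1  0.4  0. ] Fpress [0.  0.4] T [-0.017 -0.117 -0.004] j [-0.213  0.371  1.489 -0.016  1.285 -0.365] gap 0.0424
```

View pics/w8.png

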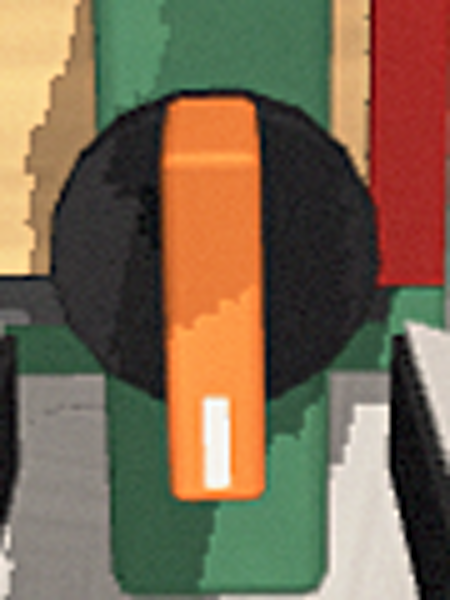

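Call:
move_arm([
  {"tx": 1.5,"ty": 2,"tz": 0,"roll": -1,"grip": 45},
  {"tx": 0,"ty": 0,"tz": 8,"roll": 0,"grip": 45},
  {"tx": 0,"ty": 0,"tz": 8,"roll": 0,"grip": 45},
  {"tx": 0,"ty": 0,"tz": 8,"roll": 0,"grip": 45},
  {"tx": 0,"ty": 0,"tz": 7,"roll": 0,"grip": 45},
  {"tx": 0,"ty": 0,"tz": 0,"roll": 0,"grip": 45},
  {"tx": 0,"ty": 0,"tz": 0,"roll": 0,"grip": 45},
  {"tx": 0,"ty": 0,"tz": 0,"roll": 0,"grip": 45},
])

```text
time: 14.72
tool_pos: [0.6876, -0.0354, 0.1448]
tcp_rot: [2.014, 2.403, -0.023]
contact_force: [-0.3, 0.8, 0.2]
finger_gap: 0.042
```

```bash
python3 -c "
from h import *
rep()"
```

```text
t 14.72 press xyz mm [-26.2   1.1 144.8] yaw 100.06 tilt [-0.0046 -0.0149] F [-0.3  0.8  0.2] Fpress [-0.1  0.9] T [-0.037 -0.065  0.032] j [-0.21   0.408  1.504 -0.016  1.231 -0.38 ] gap 0.042
```

Call:
move_arm([
  {"tx": 0,"ty": 0,"tz": 1.5,"roll": 0,"grip": 0},
  {"tx": 0,"ty": 0,"tz": 0,"roll": 0,"grip": 0},
  {"tx": 0,"ty": 0,"tz": 0,"roll": 0,"grip": 0},
  {"tx": 0,"ty": 0,"tz": 0,"roll": 0,"grip": 0},
  {"tx": 0,"ty": 0,"tz": 0,"roll": 0,"grip": 0},
  {"tx": 0,"ty": 0,"tz": 0,"roll": 0,"grip": 0},
  {"tx": 0,"ty": 0,"tz": 0,"roll": 0,"grip": 0},
  {"tx": 0,"ty": 0,"tz": 0,"roll": 0,"grip": 0},
], newtons=20)

```text
time: 15.38
tool_pos: [0.6865, -0.0358, 0.144]
tcp_rot: [2.015, 2.405, -0.027]
contact_force: [-2.3, -0.2, -0.2]
finger_gap: 0.0113
```

```bash
python3 -c "
from h import *
rep()
p,C=cam('wrist');save(p,'w9.png',(240,150,400,300),4)"
```

```text
t 15.38 press xyz mm [-27.3   0.8 144. ] yaw 100.09 tilt [-0.0077 -0.0158] F [-2.3 -0.2 -0.2] Fpress [-2.3  0.2] T [-0.042 -0.078  0.072] j [-0.21   0.408  1.506 -0.018  1.232 -0.38 ] gap 0.0113
```

View pics/w9.png

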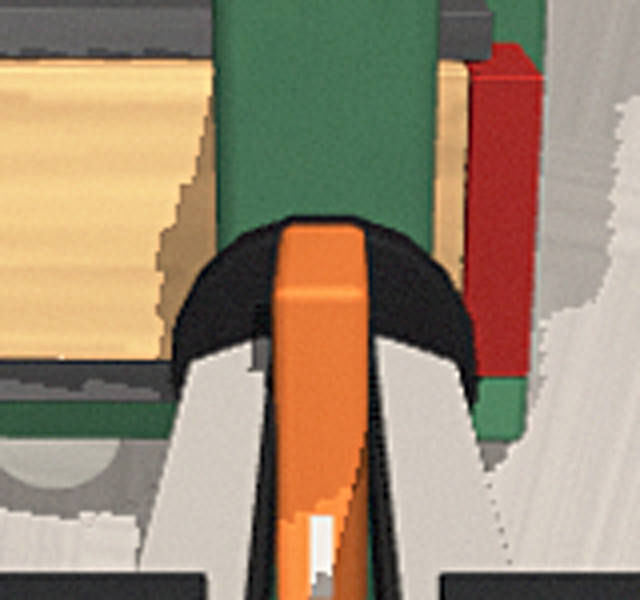

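Firmly gripped. I start turning clockwise (roll +) with the grip at 55 N.

Call:
move_arm([
  {"tx": 0,"ty": 0,"tz": 0,"roll": 0,"grip": 0},
  {"tx": 0,"ty": 0,"tz": 0,"roll": 3,"grip": 0},
  {"tx": 0,"ty": 0,"tz": 0,"roll": 3,"grip": 0},
  {"tx": 0,"ty": 0,"tz": 0,"roll": 3,"grip": 0},
  {"tx": 0,"ty": 0,"tz": 0,"roll": 3,"grip": 0},
  {"tx": 0,"ty": 0,"tz": 0,"roll": 3,"grip": 0},
  {"tx": 0,"ty": 0,"tz": 0,"roll": 3,"grip": 0},
  {"tx": 0,"ty": 0,"tz": 0,"roll": 3,"grip": 0},
], newtons=55)

```text
time: 16.1
tool_pos: [0.686, -0.0358, 0.144]
tcp_rot: [2.433, 1.977, -0.028]
contact_force: [-0.5, -0.5, 0.9]
finger_gap: 0.0113
```

```bash
python3 -c "
from h import *
rep()"
```

```text
t 16.1 press xyz mm [-27.8   0.9 144. ] yaw 78.2 tilt [-0.0096 -0.0161] F [-0.5 -0.5  0.9] Fpress [-0.6 -0.5] T [-0.017  0.102  0.106] j [-0.21   0.408  1.506 -0.019  1.234  0.002] gap 0.0113
```

Call:
move_arm([
  {"tx": 0,"ty": 0,"tz": 0,"roll": 1.5,"grip": 0},
  {"tx": 0,"ty": 0,"tz": 0,"roll": 1.5,"grip": 0},
  {"tx": 0,"ty": 0,"tz": 0,"roll": 1.5,"grip": 0},
  {"tx": 0,"ty": 0,"tz": 0,"roll": 1.5,"grip": 0},
  {"tx": 0,"ty": 0,"tz": 0,"roll": 1.5,"grip": 0},
  {"tx": 0,"ty": 0,"tz": 0,"roll": 1.5,"grip": 0},
  {"tx": 0,"ty": 0,"tz": 0,"roll": 1.5,"grip": 0},
  {"tx": 0,"ty": 0,"tz": 0,"roll": 1.5,"grip": 0},
])

```text
time: 16.77
tool_pos: [0.6857, -0.0357, 0.1441]
tcp_rot: [2.635, 1.697, -0.028]
contact_force: [-1.2, 0.6, -0.2]
finger_gap: 0.0119
```

```bash
python3 -c "
from h import *
rep()"
```

```text
t 16.77 press xyz mm [-28.1   1.  144.1] yaw 65.57 tilt [-0.0111 -0.0159] F [-1.2  0.6 -0.2] Fpress [-1.   0.8] T [0.02  0.071 0.112] j [-0.21   0.408  1.505 -0.019  1.235  0.223] gap 0.0119
```

Call:
move_arm([
  {"tx": 0,"ty": 0,"tz": 0,"roll": 1,"grip": 0},
  {"tx": 0,"ty": 0,"tz": 0,"roll": 1,"grip": 0},
  {"tx": 0,"ty": 0,"tz": 0,"roll": 1,"grip": 0},
  {"tx": 0,"ty": 0,"tz": 0,"roll": 1,"grip": 0},
  {"tx": 0,"ty": 0,"tz": 0,"roll": 1,"grip": 0},
  {"tx": 0,"ty": 0,"tz": 0,"roll": 1,"grip": 0},
  {"tx": 0,"ty": 0,"tz": 0,"roll": 1,"grip": 0},
  {"tx": 0,"ty": 0,"tz": 0,"roll": 1,"grip": 0},
])

```text
time: 17.43
tool_pos: [0.6855, -0.0356, 0.1441]
tcp_rot: [2.755, 1.492, -0.028]
contact_force: [-1.8, 0.8, -0.8]
finger_gap: 0.0114
```

```bash
python3 -c "
from h import *
rep()"
```

```text
t 17.43 press xyz mm [-28.3   1.2 144.1] yaw 56.87 tilt [-0.012  -0.0155] F [-1.8  0.8 -0.8] Fpress [-1.7  1.1] T [0.106 0.12  0.082] j [-0.21   0.409  1.505 -0.019  1.236  0.375] gap 0.0114
```

Call:
move_arm([
  {"tx": 0,"ty": 0,"tz": 0,"roll": 1,"grip": 0},
  {"tx": 0,"ty": 0,"tz": 0,"roll": 1,"grip": 0},
  {"tx": 0,"ty": 0,"tz": 0,"roll": 1,"grip": 0},
  {"tx": 0,"ty": 0,"tz": 0,"roll": 1,"grip": 0},
  {"tx": 0,"ty": 0,"tz": 0,"roll": 1,"grip": 0},
  {"tx": 0,"ty": 0,"tz": 0,"roll": 1,"grip": 0},
  {"tx": 0,"ty": 0,"tz": 0,"roll": 1,"grip": 0},
  {"tx": 0,"ty": 0,"tz": 0,"roll": 1,"grip": 0},
])

```text
time: 18.1
tool_pos: [0.6854, -0.0355, 0.1441]
tcp_rot: [2.86, 1.278, -0.028]
contact_force: [-1.9, 1.0, -0.5]
finger_gap: 0.0115
```

```bash
python3 -c "
from h import *
rep()"
```

```text
t 18.1 press xyz mm [-28.4   1.3 144.1] yaw 48.15 tilt [-0.0125 -0.0159] F [-1.9  1.  -0.5] Fpress [-1.8  1.3] T [0.06  0.209 0.443] j [-0.21   0.408  1.505 -0.019  1.237  0.527] gap 0.0115
```

The torque jumped from 0.08 to 0.44 N m between yaw 56.9° and 48.2°. The ramp takes about 8°, so contact was at about yaw 55-56°. The end target is contact plus 45°, so yaw ≈ 10°.

Call:
move_arm([
  {"tx": 0,"ty": 0,"tz": 0,"roll": 2,"grip": 0},
  {"tx": 0,"ty": 0,"tz": 0,"roll": 2,"grip": 0},
  {"tx": 0,"ty": 0,"tz": 0,"roll": 2,"grip": 0},
  {"tx": 0,"ty": 0,"tz": 0,"roll": 2,"grip": 0},
  {"tx": 0,"ty": 0,"tz": 0,"roll": 2,"grip": 0},
  {"tx": 0,"ty": 0,"tz": 0,"roll": 2,"grip": 0},
  {"tx": 0,"ty": 0,"tz": 0,"roll": 2,"grip": 0},
  {"tx": 0,"ty": 0,"tz": 0,"roll": 2,"grip": 0},
])

```text
time: 18.77
tool_pos: [0.6851, -0.0351, 0.144]
tcp_rot: [3.016, 0.837, -0.027]
contact_force: [-0.3, -0.3, 0.4]
finger_gap: 0.0115
```

```bash
python3 -c "
from h import *
rep()"
```

```text
t 18.77 press xyz mm [-28.6   1.7 144. ] yaw 31.03 tilt [-0.0135 -0.0155] F [-0.3 -0.3  0.4] Fpress [-0.4 -0.2] T [0.155 0.159 0.411] j [-0.209  0.408  1.506 -0.019  1.238  0.826] gap 0.0115
```

Call:
move_arm([
  {"tx": 0,"ty": 0,"tz": 0,"roll": 1.5,"grip": 0},
  {"tx": 0,"ty": 0,"tz": 0,"roll": 1.5,"grip": 0},
  {"tx": 0,"ty": 0,"tz": 0,"roll": 1.5,"grip": 0},
  {"tx": 0,"ty": 0,"tz": 0,"roll": 1.5,"grip": 0},
  {"tx": 0,"ty": 0,"tz": 0,"roll": 1.5,"grip": 0},
  {"tx": 0,"ty": 0,"tz": 0,"roll": 1.5,"grip": 0},
  {"tx": 0,"ty": 0,"tz": 0,"roll": 1.5,"grip": 0},
  {"tx": 0,"ty": 0,"tz": 0,"roll": 1.5,"grip": 0},
])

```text
time: 19.43
tool_pos: [0.685, -0.0348, 0.144]
tcp_rot: [3.091, 0.49, -0.025]
contact_force: [-0.6, 0.1, 1.0]
finger_gap: 0.0117
```

```bash
python3 -c "
from h import *
rep()"
```

```text
t 19.43 press xyz mm [-28.7   2.  144. ] yaw 18.02 tilt [-0.0142 -0.0144] F [-0.6  0.1  1. ] Fpress [-0.6  0.2] T [0.227 0.212 0.44 ] j [-0.209  0.409  1.505 -0.018  1.239  1.053] gap 0.0117
```

Call:
move_arm([
  {"tx": 0,"ty": 0,"tz": 0,"roll": 1,"grip": 0},
  {"tx": 0,"ty": 0,"tz": 0,"roll": 1,"grip": 0},
  {"tx": 0,"ty": 0,"tz": 0,"roll": 1,"grip": 0},
  {"tx": 0,"ty": 0,"tz": 0,"roll": 1,"grip": 0},
  {"tx": 0,"ty": 0,"tz": 0,"roll": 1,"grip": 0},
  {"tx": 0,"ty": 0,"tz": 0,"roll": 1,"grip": 0},
  {"tx": 0,"ty": 0,"tz": 0,"roll": 0,"grip": 0},
  {"tx": 0,"ty": 0,"tz": 0,"roll": 0,"grip": 0},
])

```text
time: 20.1
tool_pos: [0.6849, -0.0347, 0.144]
tcp_rot: [3.114, 0.309, -0.024]
contact_force: [-1.8, -1.0, 0.4]
finger_gap: 0.0115
```

```bash
python3 -c "
from h import *
rep()
p,C=cam('wrist');save(p,'w10.png',(240,150,400,300),4)"
```

```text
t 20.1 press xyz mm [-28.7   2.2 144. ] yaw 11.33 tilt [-0.0144 -0.0137] F [-1.8 -1.   0.4] Fpress [-2.  -0.6] T [0.257 0.206 0.401] j [-0.209  0.409  1.505 -0.017  1.239  1.17 ] gap 0.0115
```

View pics/w10.png

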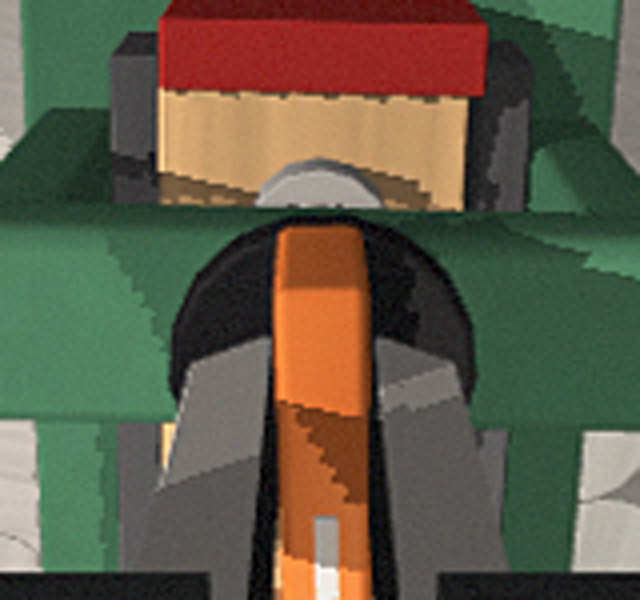

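No slip: the bar sits between the jaws as before, and the foot rests on the wood. One more degree, then I let go.

Call:
move_arm([
  {"tx": 0,"ty": 0,"tz": 0,"roll": 1,"grip": 0},
  {"tx": 0,"ty": 0,"tz": 0,"roll": 0,"grip": 0},
  {"tx": 0,"ty": 0,"tz": 0,"roll": 0,"grip": 0},
  {"tx": 0,"ty": 0,"tz": 0,"roll": 0,"grip": 35},
  {"tx": 0,"ty": 0,"tz": 0,"roll": 0,"grip": 35},
  {"tx": 0,"ty": 0,"tz": 0,"roll": 0,"grip": 35},
  {"tx": 0,"ty": 0,"tz": 0,"roll": 0,"grip": 35},
  {"tx": 0,"ty": 0,"tz": 0,"roll": 0,"grip": 35},
])

```text
time: 20.82
tool_pos: [0.6862, -0.035, 0.1447]
tcp_rot: [3.116, 0.274, -0.018]
contact_force: [-0.7, -0.5, 0.6]
finger_gap: 0.0328
```

```bash
python3 -c "
from h import *
rep()"
```

```text
t 20.82 press xyz mm [-27.5   1.7 144.7] yaw 10.05 tilt [-0.0106 -0.0144] F [-0.7 -0.5  0.6] Fpress [-0.8 -0.3] T [-0.027  0.027 -0.015] j [-0.209  0.408  1.504 -0.017  1.236  1.192] gap 0.0328
```

Call:
move_arm([
  {"tx": 0,"ty": 0,"tz": -8,"roll": 0,"grip": 35},
  {"tx": 0,"ty": 0,"tz": -15,"roll": 0,"grip": 35},
  {"tx": 0,"ty": 0,"tz": -25,"roll": 0,"grip": 35},
  {"tx": 0,"ty": 0,"tz": -35,"roll": 0,"grip": 35},
  {"tx": -10,"ty": 0,"tz": -30,"roll": 0,"grip": 35},
  {"tx": -30,"ty": 0,"tz": -10,"roll": 0,"grip": 35},
  {"tx": -25,"ty": 0,"tz": 0,"roll": 0,"grip": 35},
  {"tx": 0,"ty": 0,"tz": 0,"roll": 0,"grip": 35},
])

```text
time: 21.48
tool_pos: [0.6228, -0.0446, 0.283]
tcp_rot: [3.114, 0.274, -0.01]
contact_force: [-0.1, -0.1, -0.3]
finger_gap: 0.0329
```

Call:
move_arm([
  {"tx": 0,"ty": 0,"tz": 0,"roll": 0,"grip": 35},
  {"tx": 0,"ty": 0,"tz": 0,"roll": 0,"grip": 35},
  {"tx": 0,"ty": 0,"tz": 0,"roll": 0,"grip": 35},
  {"tx": 0,"ty": 0,"tz": 0,"roll": 0,"grip": 35},
  {"tx": 0,"ty": 0,"tz": 0,"roll": 0,"grip": 35},
  {"tx": 0,"ty": 0,"tz": 0,"roll": 0,"grip": 35},
  {"tx": 0,"ty": 0,"tz": 0,"roll": 0,"grip": 35},
  {"tx": 0,"ty": 0,"tz": 0,"roll": 0,"grip": 35},
])

```text
time: 22.15
tool_pos: [0.6255, -0.0443, 0.2855]
tcp_rot: [3.113, 0.275, -0.005]
contact_force: [0.5, 0.4, -0.9]
finger_gap: 0.0328
```

```bash
python3 -c "
from h import *
rep()
p,C=cam('wrist');save(p,'w11.png',(230,40,410,280),2.5)
p,C=cam('side');save(p,'s11.png',(230,130,360,250),5);save(p,'s11f.png')"
```

```text
t 22.15 press xyz mm [-88.9   2.7 285.5] yaw 10.09 tilt [-0.0018 -0.0164] F [ 0.5  0.4 -0.9] Fpress [0.6 0.3] T [-0.036  0.013  0.023] j [-0.244  0.149  1.557 -0.016  1.434  1.153] gap 0.0328
```

View pics/w11.png

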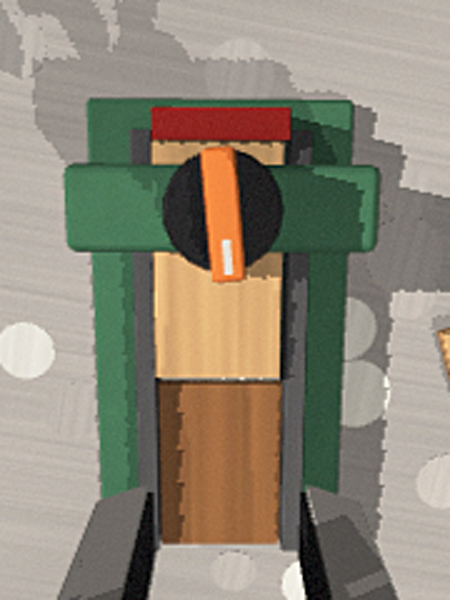

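View pics/s11.png

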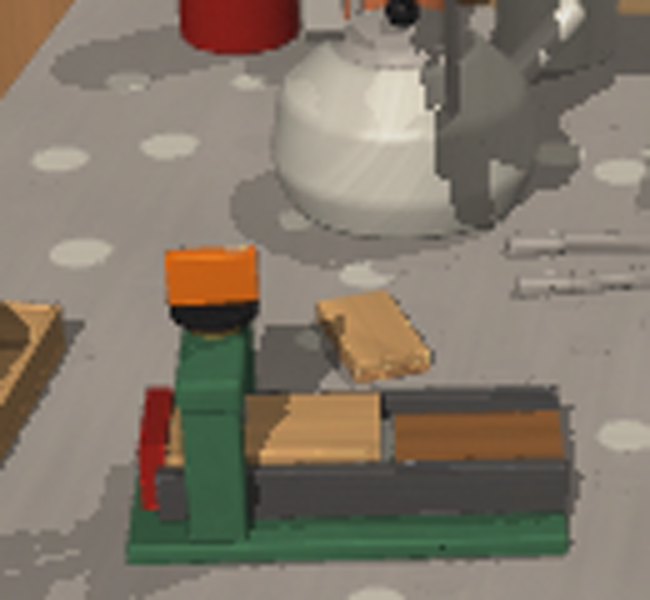

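View pics/s11f.png

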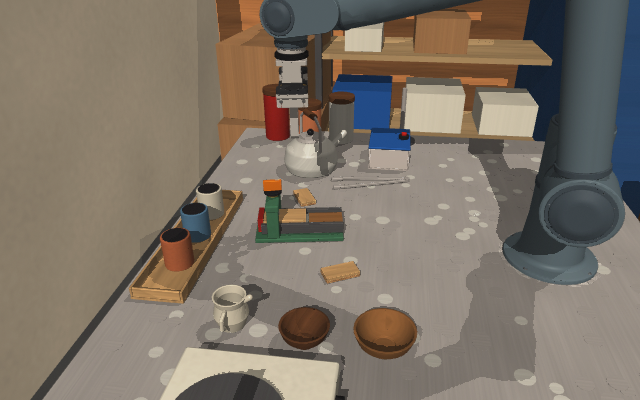

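The bar looks about 5° short of the tool's final yaw, probably pad wind-up under load. I'll measure it properly.

```bash
python3 - <<'E'
from h import *
rep()
p,C=cam('wrist'); np.save('C12.npy',C); cv2.imwrite('pics/w12.png',p['frame'][:,:,::-1])
K=np.array(p['K'])
for fn,C in [('w6.png',np.load('C6.npy')),('w12.png',C)]:
    im=cv2.imread('pics/'+fn); f=cv2.cvtColor(im,cv2.COLOR_BGR2HSV)
    m=cv2.inRange(f,(4,185,150),(15,255,255)); m[:, :270]=0;m[:,370:]=0;m[:85]=0;m[160:]=0
    w=cv2.inRange(f,(0,0,180),(180,70,255)); w2=np.zeros_like(w); 
    ys,xs=np.nonzero(m); x0,x1,y0,y1=xs.min(),xs.max(),ys.min(),ys.max(); w2[y0+2:y1-1,x0+2:x1-1]=w[y0+2:y1-1,x0+2:x1-1]
    m|=w2; m=cv2.morphologyEx(m,cv2.MORPH_CLOSE,np.ones((3,3)))
    c=max(cv2.findContours(m,cv2.RETR_EXTERNAL,cv2.CHAIN_APPROX_NONE)[0],key=cv2.contourArea)
    # rectify: project to plane z=.146 in press frame
    P=np.array([ray({'K':K},C,q,.146) for q in c[:,0].astype(float)])-S
    Q=(np.c_[P@U,P@V]*1e3).astype(np.float32)
    r=cv2.minAreaRect(Q); 
    P2=np.array([ray({'K':K},C,q,.146) for q in np.argwhere(m)[:,::-1].astype(float)])-S; A=np.c_[P2@U,P2@V]*1e3
    ev,e=np.linalg.eigh(np.cov(A.T)); v=e[:,1]
    print(fn,r,'pca world yaw',np.degrees(np.arctan2(v[1],v[0]))+9.7,A.mean(0))
E
```

```text
t 22.25 press xyz mm [-89.    2.7 285.5] yaw 10.09 tilt [-0.0018 -0.0164] F [ 0.6  0.2 -0.1] Fpress [0.6 0.1] T [0.003 0.033 0.016] j [-0.244  0.149  1.557 -0.017  1.434  1.153] gap 0.0327
w6.png ((-27.12889862060547, 1.6152000427246094), (11.420552253723145, 44.54273223876953), 1.3027114868164062) pca world yaw 100.24909832096255 [-26.96556973   1.54410169]
w12.png ((-27.09290313720703, 1.7308263778686523), (44.73691940307617, 11.552112579345703), 5.346987724304199) pca world yaw -164.52652725094472 [-26.73850317   1.77027992]
```

The knob stands at yaw 15.3°, so it turned about 85° while the tool turned 90°. Allowing for that lag, it is about 41-43° past contact, roughly 2-4° short of an eighth turn. I'll regrip and add the remainder.

Call:
move_arm([
  {"tx": 20,"ty": 0,"tz": 0,"roll": 0,"grip": 35},
  {"tx": 20,"ty": 0,"tz": 0,"roll": 0,"grip": 35},
  {"tx": 20,"ty": 0,"tz": 0,"roll": -5,"grip": 35},
  {"tx": 0,"ty": 0,"tz": 25,"roll": 0,"grip": 35},
  {"tx": 0,"ty": 0,"tz": 25,"roll": 0,"grip": 35},
  {"tx": 0,"ty": 0,"tz": 25,"roll": 0,"grip": 35},
  {"tx": 0,"ty": 0,"tz": 15,"roll": 0,"grip": 35},
  {"tx": 0,"ty": 0,"tz": 0,"roll": 0,"grip": 35},
])

```text
time: 22.97
tool_pos: [0.6888, -0.0352, 0.1945]
tcp_rot: [3.095, 0.417, 0.003]
contact_force: [-1.4, -0.4, -0.8]
finger_gap: 0.0331
```

```bash
python3 -c "
from h import *
viewer.capture('side');rep()"
```

```text
t 23.02 press xyz mm [-24.6   0.9 195.9] yaw 15.33 tilt [ 0.0056 -0.018 ] F [ 0.1  0.5 -0. ] Fpress [0.2 0.4] T [-0.004  0.055 -0.027] j [-0.209  0.356  1.474 -0.017  1.302  1.099] gap 0.0327
```

Call:
move_arm([
  {"tx": -2,"ty": -1,"tz": 8,"roll": 0,"grip": 35},
  {"tx": 0,"ty": 0,"tz": 10,"roll": 0,"grip": 35},
  {"tx": 0,"ty": 0,"tz": 10,"roll": 0,"grip": 35},
  {"tx": 0,"ty": 0,"tz": 10,"roll": 0,"grip": 35},
  {"tx": 0,"ty": 0,"tz": 5,"roll": 0,"grip": 35},
  {"tx": 0,"ty": 0,"tz": 0,"roll": 0,"grip": 35},
  {"tx": 0,"ty": 0,"tz": 0,"roll": 0,"grip": 35},
  {"tx": 0,"ty": 0,"tz": 0,"roll": 0,"grip": 35},
])

```text
time: 23.68
tool_pos: [0.6897, -0.0362, 0.1542]
tcp_rot: [3.092, 0.416, 0.017]
contact_force: [-0.5, 0.8, -0.1]
finger_gap: 0.0327
```

```bash
python3 -c "
from h import *
rep()"
```

```text
t 23.68 press xyz mm [-2.430e+01 -1.000e-01  1.542e+02] yaw 15.33 tilt [ 0.0135 -0.0197] F [-0.5  0.8 -0.1] Fpress [-0.4  0.9] T [-0.032  0.004  0.016] j [-0.21   0.393  1.507 -0.017  1.225  1.099] gap 0.0327
```

Call:
move_arm([
  {"tx": -3,"ty": -1.5,"tz": 4,"roll": 0,"grip": 35},
  {"tx": 0,"ty": 0,"tz": 4,"roll": 0,"grip": 35},
  {"tx": 0,"ty": 0,"tz": 1.5,"roll": 0,"grip": 35},
  {"tx": 0,"ty": 0,"tz": 0,"roll": 0,"grip": 0},
  {"tx": 0,"ty": 0,"tz": 0,"roll": 0,"grip": 0},
  {"tx": 0,"ty": 0,"tz": 0,"roll": 0,"grip": 0},
  {"tx": 0,"ty": 0,"tz": 0,"roll": 0,"grip": 0},
  {"tx": 0,"ty": 0,"tz": 0,"roll": 0,"grip": 0},
], newtons=55)

```text
time: 24.35
tool_pos: [0.6866, -0.0341, 0.1453]
tcp_rot: [3.095, 0.416, 0.02]
contact_force: [0.7, -3.3, -0.7]
finger_gap: 0.0118
```

```bash
python3 -c "
from h import *
rep()"
```

```text
t 24.35 press xyz mm [-26.9   2.5 145.3] yaw 15.32 tilt [ 0.0149 -0.0167] F [ 0.7 -3.3 -0.7] Fpress [ 0.1 -3.4] T [-0.377 -0.093 -0.005] j [-0.209  0.394  1.522 -0.014  1.208  1.099] gap 0.0118
```

Call:
move_arm([
  {"tx": 0,"ty": 0,"tz": 0,"roll": 1,"grip": 0},
  {"tx": 0,"ty": 0,"tz": 0,"roll": 1,"grip": 0},
  {"tx": 0,"ty": 0,"tz": 0,"roll": 1,"grip": 0},
  {"tx": 0,"ty": 0,"tz": 0,"roll": 1,"grip": 0},
  {"tx": 0,"ty": 0,"tz": 0,"roll": 1,"grip": 0},
  {"tx": 0,"ty": 0,"tz": 0,"roll": 1,"grip": 0},
  {"tx": 0,"ty": 0,"tz": 0,"roll": 1,"grip": 0},
  {"tx": 0,"ty": 0,"tz": 0,"roll": 0,"grip": 0},
])

```text
time: 25.02
tool_pos: [0.6866, -0.0343, 0.1453]
tcp_rot: [3.116, 0.211, 0.021]
contact_force: [0.5, -0.0, -0.6]
finger_gap: 0.0115
```

```bash
python3 -c "
from h import *
rep()"
```

```text
t 25.02 press xyz mm [-27.    2.3 145.3] yaw 7.76 tilt [ 0.0145 -0.0173] F [ 0.5 -0.  -0.6] Fpress [ 0.5 -0.1] T [0.306 0.093 0.362] j [-0.209  0.394  1.522 -0.015  1.208  1.232] gap 0.0115
```

Call:
move_arm([
  {"tx": 0,"ty": 0,"tz": 0,"roll": 0,"grip": 0},
  {"tx": 0,"ty": 0,"tz": 0,"roll": 0,"grip": 35},
  {"tx": 0,"ty": 0,"tz": 0,"roll": 0,"grip": 35},
  {"tx": 0,"ty": 0,"tz": 0,"roll": 0,"grip": 35},
  {"tx": 0,"ty": 0,"tz": 0,"roll": 0,"grip": 35},
  {"tx": 0,"ty": 0,"tz": 0,"roll": 0,"grip": 35},
  {"tx": 0,"ty": 0,"tz": -8,"roll": 0,"grip": 35},
  {"tx": 0,"ty": 0,"tz": -15,"roll": 0,"grip": 35},
])

```text
time: 25.68
tool_pos: [0.6848, -0.0344, 0.1663]
tcp_rot: [3.117, 0.205, 0.014]
contact_force: [0.3, 0.5, -0.4]
finger_gap: 0.0332
```

Call:
move_arm([
  {"tx": 0,"ty": 0,"tz": -25,"roll": 0,"grip": 35},
  {"tx": 0,"ty": 0,"tz": -35,"roll": 0,"grip": 35},
  {"tx": -10,"ty": 0,"tz": -30,"roll": 0,"grip": 35},
  {"tx": -30,"ty": 0,"tz": -10,"roll": 0,"grip": 35},
  {"tx": -25,"ty": 0,"tz": 0,"roll": 0,"grip": 35},
  {"tx": 0,"ty": 0,"tz": 0,"roll": 0,"grip": 35},
  {"tx": 0,"ty": 0,"tz": 0,"roll": 0,"grip": 35},
  {"tx": 0,"ty": 0,"tz": 0,"roll": 0,"grip": 35},
])

```text
time: 26.35
tool_pos: [0.6202, -0.0417, 0.2865]
tcp_rot: [3.111, 0.205, 0.04]
contact_force: [-0.1, 0.2, 0.3]
finger_gap: 0.0329
```

```bash
python3 - <<'E'
from h import *
viewer.capture('side');viewer.capture('side')
rep()
p,C=cam('wrist'); cv2.imwrite('pics/w13.png',p['frame'][:,:,::-1])
save(p,'w13c.png',(230,40,410,280),2.5)
p2,C2=cam('side');save(p2,'s13.png')
K=np.array(p['K'])
im=cv2.imread('pics/w13.png'); f=cv2.cvtColor(im,cv2.COLOR_BGR2HSV)
m=cv2.inRange(f,(4,185,150),(15,255,255)); m[:, :270]=0;m[:,370:]=0;m[:85]=0;m[165:]=0
ys,xs=np.nonzero(m); print(xs.min(),xs.max(),ys.min(),ys.max())
m=cv2.morphologyEx(m,cv2.MORPH_CLOSE,np.ones((5,5)))
c=max(cv2.findContours(m,cv2.RETR_EXTERNAL,cv2.CHAIN_APPROX_NONE)[0],key=cv2.contourArea)
P=np.array([ray(p,C,q,.146) for q in c[:,0].astype(float)])-S
r=cv2.minAreaRect((np.c_[P@U,P@V]*1e3).astype(np.float32)); print(r)
P2=np.array([ray(p,C,q,.146) for q in np.argwhere(m)[:,::-1].astype(float)])-S; A=np.c_[P2@U,P2@V]*1e3
ev,e=np.linalg.eigh(np.cov(A.T)); v=e[:,1]; print(np.degrees(np.arctan2(v[1],v[0]))%180+9.7)
E
```

```text
t 26.45 press xyz mm [-93.4   6.1 285.7] yaw 7.56 tilt [ 0.0264 -0.0216] F [-0.2  0.4  0.7] Fpress [-0.2  0.4] T [ 0.043 -0.001  0.01 ] j [-0.243  0.119  1.589 -0.015  1.402  1.198] gap 0.0332
310 326 98 151
((-27.156463623046875, 1.7649192810058594), (44.772918701171875, 11.584059715270996), 2.8671531677246094)
12.711670988356314
```

View pics/w13c.png

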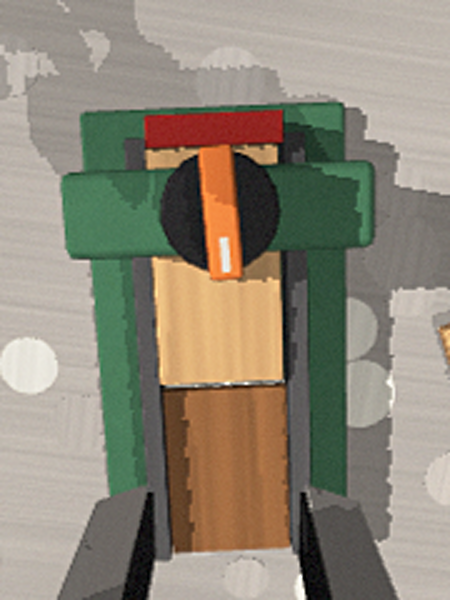

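View pics/s13.png

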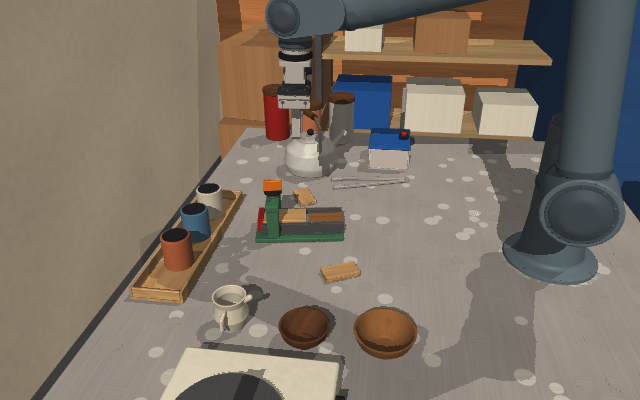

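The bar is now at yaw 12.6°, about 45° past contact. The rest's end is still at the red stop, around (213,145) in the crop, and the surrounding objects are unmoved. I'm handing the job in.

```bash
python3 -c "
from h import *
print(job.sign_off())"
```

```text
the job is handed in; nothing more can be done
None
```

I pushed the kettle rest home against the red stop, tightened the knob about one eighth of a turn past contact, released it and handed the job in. The arm's clock read about 26.5 s, and the gripper was clear of everything.

- **Pushing the rest:** It slid about 50 mm at roughly 2 N of drag. At the stop it held still against about 8 N, well under the 40 N limit. The last pictures show no gap at the stop.
- **Finding contact:** The torque rose from 0.08 to 0.44 N m between tool yaw 57° and 48°. That was one 8.7° step, so contact is only known to within a few degrees.
- **First turn fell short:** After letting go, the picture showed the bar about 5° behind the tool, because the grip wound up under load. The knob had turned about 85° rather than the 90° the tool showed.
- **Correction:** I regripped and added about 2.7° of knob turn. The bar now stands at about 12.6°, which I put at 44–45° past contact.
- **Not checked:** I did not measure how far the bed sank, because the cameras are too coarse for that.
- **Surroundings:** In the last pictures the other objects look unmoved.

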